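# Fill the empty cells of the bottle shaker and clamp it

### The arm

A 6-joint arm with a two-finger parallel gripper is mounted at the origin on the work surface. World frame = base frame: x ahead of the robot, y to its left, z up, the work surface at z = 0. Lengths are in mm, angles in rad, forces in N, time in s.
With the tool pointing down it reaches from about 400 to 925 mm from the base axis. Payload 12.5 kg.
Tool frame: the origin (TCP) lies midway between the tips of the shut fingers; the grasp point (between the pads) lies 19 mm behind it; z points along the fingers, y is the line along which they close (so a half turn about z gives the same grasp; the last joint's range is limited). The gripper opens to 95 mm and grips with 3 to 60 N. Pads are 20 mm wide; open, the fingers measure 119 mm over their backs; the gripper's body (75 mm by 180 mm) begins 59 mm behind the grasp point.
Start: joints at [-1.218, 0.491, 1.559, -0, 1.092, -0.106], TCP at [276.82, -560.373, 214.661] pointing down, gripper open.
Joint ranges: [-3.1, 3.1], [-0.84, 2.19], [0.05, 2.79], [-1.13, 4.28], [0.06, 2.93], [-2.69, 2.69]. Speed limits (rad/s): [2.22, 2.22, 2.79, 3.14, 3.14, 3.14].

### API

Orientations are given as [roll, pitch, yaw] about the fixed x, y, z axes, in that order (R = Rz(yaw) Ry(pitch) Rx(roll)).
In Python, from cell import env gives the robot as it stands.
- The arm moves only by the tool carry_out, never from a script. Its argument "series" is a list of rows, each a list of 4 numbers: the shift along the world's x, y, z normalised to -1 to 1, where 1 is 5 cm, then the turn about the world's z normalised to -1 to 1, where 1 is 6 degrees. In form: [[x, y, z, turn], ...]. A call has exactly 5 rows; each row shifts and turns the commanded pose from where the row before left it; what a row does not reach is not made up. A row lasts 1/10 s, in which the tool goes at most 50 mm and 8.59 degrees, less where a joint would pass 70% of its speed; a pose out of reach is approached as far as the arm can. A call with a number of a shift or a turn outside -1 to 1 is refused whole. A call with a gripper value outside its range is refused whole. "fingers" is the closure, from -1 (fully open) to 1 (shut), set as the call begins (left out, the last holds). The fingers move at their own pace and stop on an object; the grip force is fixed at half the most. Time passes only in rows, so rows that do not move let the fingers close, or fill a call up. It gives the time, the measured TCP pose, the force, the opening and the grip force at its end, in the units of the state.
- env.state(): the state, without advancing time (a new reading comes with each control period).
- env.read_camera(name): name is "scene" or "top" or "wrist"; returns the picture (384x512x3 uint8, red, green, blue); there is no depth.
- env.calibration(name): a dict with "K" (3x3 intrinsics, pixels), "pose" (4x4, takes a point from camera to world coordinates). Camera axes: x right, y down, z forward; pixel columns grow to the right and rows downward; lengths in mm; the calibration is good to about 2 mm. A picture is of the moment at which its call begins: read the wrist's pose just before it. calibration takes no time and is no camera call; for the wrist camera it gives the pose at the moment of the call.
- env.job_done(): hands the job in; it is judged then, once.
Trained networks look in the newest picture that a camera, given by its name, has taken for a name from the list of things; names that differ only in an ending like _2 or _b are one class to them, and where a whole thing is asked for, a point or a joint stands for the part that bears it (a point fixed in the world has none). Each returns a list of dicts, best first, with "conf" (0 to 1); they miss things now and then, are a little off and sometimes report something else, mostly with a low value. They report only what shows in the picture. A call takes as long as a camera call.
- env.look_for(camera, label): "position" ([row, column] as shares, 0 to 1, of the picture: columns of its width, rows of its height, amid what is visible of it).
The state is a dict: "t": time; "joints": joint angles; "qvel": joint speeds; "tau": joint torques, N m; "eef_pos": TCP position; "tcp_rot": TCP orientation; "ft_force": force on the tool from outside, world axes, zero at the start; "moment": the same for the moment, N m; "opening": opening from 0.0 (shut) to 1.0 (fully open); "grip_force": force on a finger pad.
Only numpy, scipy, OpenCV 4.12 (cv2) and the standard library are available. Lean on these libraries where they do the work, as an engineer would, in place of code of your own. Each camera call takes 0.05 s, during which the arm holds its last target. There are 200 camera calls.

### The job

Find the two empty cells of the blue bottle shaker and set one of the two spare white bottles with orange caps upright into each, gently, without dropping them. Then turn the shaker's black clamp knob clockwise until it clicks past its detent and rests at the green mark. Leave the bottles already in the shaker where they are, and do not disturb the amber bottle or the beaker.

Things in the scene. Friction and masses are not known exactly. Their poses are not given: they have to be found in the camera images.
- shaker: low blue bottle shaker, fixed: base 200 mm (x) by 410 mm (y -140 to +270), deck and cell floors 50 mm above the bench. White grid of 2 (x) by 3 (y) square open cells centred on the origin: pitch 82 mm, 74 mm wide inside, walls 8 mm thick and 30 mm high above the cell floor. The clamp knob stands on the deck at y +205 mm. Origin: at bench level under the grid centre
- cell_0 (a point): centre of the floor of one of the six cells, 50 mm above the bench, at x -41, y -82 mm in the shaker's frame; four cells already hold a bottle, two are empty, different ones each time
- cell_1 (a point): centre of the floor of one of the six cells, 50 mm above the bench, at x -41, y +0 mm in the shaker's frame; four cells already hold a bottle, two are empty, different ones each time
- cell_2 (a point): centre of the floor of one of the six cells, 50 mm above the bench, at x -41, y +82 mm in the shaker's frame; four cells already hold a bottle, two are empty, different ones each time
- cell_3 (a point): centre of the floor of one of the six cells, 50 mm above the bench, at x +41, y -82 mm in the shaker's frame; four cells already hold a bottle, two are empty, different ones each time
- cell_4 (a point): centre of the floor of one of the six cells, 50 mm above the bench, at x +41, y +0 mm in the shaker's frame; four cells already hold a bottle, two are empty, different ones each time
- cell_5 (a point): centre of the floor of one of the six cells, 50 mm above the bench, at x +41, y +82 mm in the shaker's frame; four cells already hold a bottle, two are empty, different ones each time
- bottle_0: white bottle, green band, orange screw cap, upright, 122 mm high: body 60 mm in diameter up to 74 mm, cone shoulder, cap 38 mm in diameter from 92 to 122 mm above the underside (grasp it there from above); 150 to 310 g. Origin: centre of the underside, z up the bottle. One of the four that already stand in cells of the shaker; it stays where it is
- bottle_1: white bottle, green band, orange screw cap, upright, 122 mm high: body 60 mm in diameter up to 74 mm, cone shoulder, cap 38 mm in diameter from 92 to 122 mm above the underside (grasp it there from above); 150 to 310 g. Origin: centre of the underside, z up the bottle. One of the four that already stand in cells of the shaker; it stays where it is
- bottle_2: white bottle, green band, orange screw cap, upright, 122 mm high: body 60 mm in diameter up to 74 mm, cone shoulder, cap 38 mm in diameter from 92 to 122 mm above the underside (grasp it there from above); 150 to 310 g. Origin: centre of the underside, z up the bottle. One of the four that already stand in cells of the shaker; it stays where it is
- bottle_3: white bottle, green band, orange screw cap, upright, 122 mm high: body 60 mm in diameter up to 74 mm, cone shoulder, cap 38 mm in diameter from 92 to 122 mm above the underside (grasp it there from above); 150 to 310 g. Origin: centre of the underside, z up the bottle. One of the four that already stand in cells of the shaker; it stays where it is
- spare_0: white bottle, green band, orange screw cap, upright, 122 mm high: body 60 mm in diameter up to 74 mm, cone shoulder, cap 38 mm in diameter from 92 to 122 mm above the underside (grasp it there from above); 150 to 310 g. Origin: centre of the underside, z up the bottle. One of the two spares standing loose on the bench to the right of the shaker
- spare_1: white bottle, green band, orange screw cap, upright, 122 mm high: body 60 mm in diameter up to 74 mm, cone shoulder, cap 38 mm in diameter from 92 to 122 mm above the underside (grasp it there from above); 150 to 310 g. Origin: centre of the underside, z up the bottle. One of the two spares standing loose on the bench to the right of the shaker
- amber: amber glass bottle with a blue cap and a pale band, same shape and size as the others, standing on the bench among the spares; it does not belong in the shaker. Origin: centre of the underside
- clamp_knob (a joint): clamp knob of the shaker, angle in rad, turning clockwise seen from above as it grows: 0 open, its white index pointing at the red mark; 1.2 clamped, index at the green mark. A sprung detent resists, up to 0.2 N m and back to 0 if let go before 0.6 rad; beyond 0.6 it snaps on by itself to its stop at 1.2
- knob_grip (a point): on the knob's vertical axis, 102 mm above the bench, at the height to grip. The knob is a black bar 64 mm long, 16 mm thick and 36 mm high (78 to 114 mm above the bench) on a steel stem; the point's x axis runs along the bar and turns with it, parallel to the shaker's x axis when the knob is at 0
- beaker: empty glass beaker, 70 mm in diameter, 90 mm high, standing on the bench between the robot and the shaker; bystander. Origin: centre of the underside

How it is judged (in metres and radians):
On the way, in this order (a step that is already met when the one before it is completed fails the run):
1. both spares stand released in the empty cells (((horizontal distance between spare_0 and cell_0 below 0.014 m and z of spare_0 in the frame of cell_0 between -0.006 and 0.006 m) or (horizontal distance between spare_0 and cell_1 below 0.014 m and z of spare_0 in the frame of cell_1 between -0.006 and 0.006 m) or (horizontal distance between spare_0 and cell_2 below 0.014 m and z of spare_0 in the frame of cell_2 between -0.006 and 0.006 m) or (horizontal distance between spare_0 and cell_3 below 0.014 m and z of spare_0 in the frame of cell_3 between -0.006 and 0.006 m) or (horizontal distance between spare_0 and cell_4 below 0.014 m and z of spare_0 in the frame of cell_4 between -0.006 and 0.006 m) or (horizontal distance between spare_0 and cell_5 below 0.014 m and z of spare_0 in the frame of cell_5 between -0.006 and 0.006 m)) and angle between each of spare_0, spare_1's own z axis and vertical below 0.1 rad and ((horizontal distance between spare_1 and cell_0 below 0.014 m and z of spare_1 in the frame of cell_0 between -0.006 and 0.006 m) or (horizontal distance between spare_1 and cell_1 below 0.014 m and z of spare_1 in the frame of cell_1 between -0.006 and 0.006 m) or (horizontal distance between spare_1 and cell_2 below 0.014 m and z of spare_1 in the frame of cell_2 between -0.006 and 0.006 m) or (horizontal distance between spare_1 and cell_3 below 0.014 m and z of spare_1 in the frame of cell_3 between -0.006 and 0.006 m) or (horizontal distance between spare_1 and cell_4 below 0.014 m and z of spare_1 in the frame of cell_4 between -0.006 and 0.006 m) or (horizontal distance between spare_1 and cell_5 below 0.014 m and z of spare_1 in the frame of cell_5 between -0.006 and 0.006 m)) and contact force between each of spare_0, spare_1 and the fingers below 0.1 N and linear speed of each of spare_0, spare_1 below 0.03 m/s), for 0.2 s.
2. the clamp knob has clicked past its detent, to the green mark (value of joint clamp_knob above 1.08 rad), for 0.2 s.
At the end, for the whole second after the job is handed in: the spares stand in the two cells that were empty, on the floor (within 14 mm of the centre, 6 mm of the floor, 0.1 rad of upright), released and at rest; the four other bottles stand upright, moved under 20 mm; the knob rests clicked over at the green mark (above 1.08 rad) (all of step 1 and distance of each of bottle_0, bottle_1, bottle_2, bottle_3 from where it was at the start of the episode below 0.02 m and angle between each of bottle_0, bottle_1, bottle_2, bottle_3's own z axis and vertical below 0.1 rad and value of joint clamp_knob above 1.08 rad and velocity of joint clamp_knob below 0.1 rad/s); the robot touches nothing.
It fails at once if a bottle that was already in a cell is taken out, swapped or tipped (distance of any of bottle_0, bottle_1, bottle_2, bottle_3 from where it was at the start of the episode above 0.03 m or angle between any of bottle_0, bottle_1, bottle_2, bottle_3's own z axis and vertical above 0.35 rad).
It fails at once if a spare bottle is dropped from more than about 25 mm instead of being set down ((linear speed of spare_0 above 0.7 m/s and contact force between spare_0 and the fingers below 0.05 N) or (linear speed of spare_1 above 0.7 m/s and contact force between spare_1 and the fingers below 0.05 N)).
It fails at once if the amber bottle or the beaker is moved more than 30 mm (distance of any of amber, beaker from where it was at the start of the episode above 0.03 m).
It also fails if it takes over 61 s, if anything falls off the work surface, if the arm or the gripper's body presses on something with over 40 N, if the wrist force passes 120 N, or if a joint passes its speed limit or range.

## Working session

There is one attempt and no reset: what is moved stays moved. The work goes in short steps, Python scripts to look and compute and a tool call to move; the robot and the scene stay as the last step left them, time stands still between calls to the robot, and variables do not carry over. Pictures are saved under pics/ and viewed, at most 10 in all, crops included, and the job is handed in when it is done.

Besides the shell and the picture viewer there is one more tool, called after "Request:" as name(argument=value, ...) on one line, values as JSON. carry_out: Moves the arm, as the interface text tells. Its arguments: {"type":"object","properties":{"series":{"type":"array","items":{"type":"array","items":{"type":"number","minimum":-1,"maximum":1}}},"fingers":{"type":"number"}},"required":["series"]}

```bash
mkdir -p pics; python3 - <<'E'
from cell import env
import cv2,numpy as np
ims=[env.read_camera(n) for n in("scene","top")]
cv2.imwrite("pics/a.png",cv2.cvtColor(np.vstack([ims[1]]),cv2.COLOR_RGB2BGR))
cv2.imwrite("pics/b.png",cv2.cvtColor(ims[0],cv2.COLOR_RGB2BGR))
for n in("scene","top"):
    c=env.calibration(n);print(n,np.round(c["K"],1).tolist(),np.round(c["pose"],3).tolist())
    for l in("spare_0","amber","beaker","clamp_knob","shaker"):
        print(l,[(round(d["position"][0]*384),round(d["position"][1]*512),round(d["conf"],2)) for d in env.look_for(n,l)])
s=env.state();print(s["t"],s["eef_pos"],s["tcp_rot"],s["opening"])
E
```

```text
scene [[383.2, 0.0, 255.7], [0.0, 383.2, 193.3], [0.0, 0.0, 1.0]] [[-0.54, 0.631, -0.558, 1071.45], [0.842, 0.419, -0.341, 346.105], [0.018, -0.653, -0.757, 891.35], [0.0, 0.0, 0.0, 1.0]]
spare_0 [(146, 183, 0.91), (166, 161, 0.64)]
amber [(200, 150, 0.65)]
beaker [(191, 312, 0.62), (225, 243, 0.29)]
clamp_knob [(284, 347, 0.57)]
shaker [(238, 320, 0.43)]
top [[431.7, 0.0, 257.6], [0.0, 431.7, 187.1], [0.0, 0.0, 1.0]] [[-0.01, -0.998, 0.064, 433.429], [-1.0, 0.011, 0.01, -10.43], [-0.011, -0.064, -0.998, 1092.254], [0.0, 0.0, 0.0, 1.0]]
spare_0 [(184, 395, 0.95), (222, 396, 0.83), (248, 212, 0.39)]
amber [(132, 373, 0.9), (146, 127, 0.63)]
beaker [(249, 211, 0.77)]
clamp_knob [(150, 127, 0.75)]
shaker [(161, 179, 0.61), (130, 370, 0.3), (144, 212, 0.18)]
0.6 [ 276.81699902 -560.37285501  214.64789205] [3.14150712e+00 3.16907159e-07 4.58776700e-01] 1.0023732463947417
```

View pics/a.png

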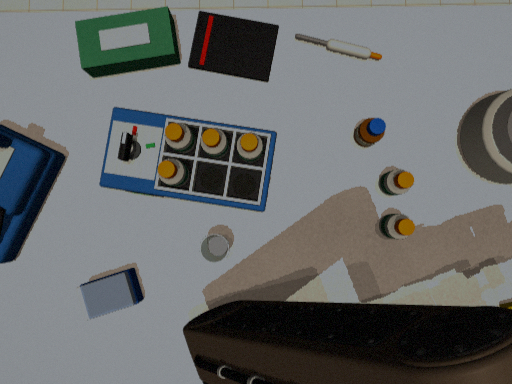

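View pics/b.png

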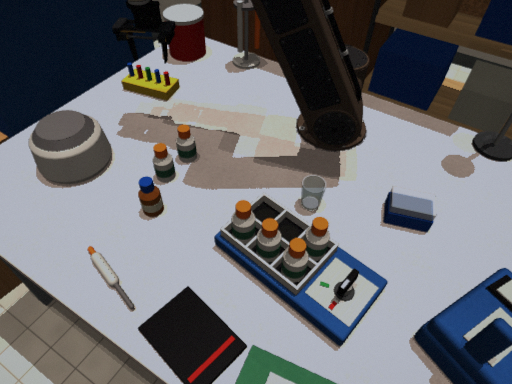

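The top view shows the shaker at (row 158, col 188) with the knob on the left (145,127). The empty cells are at (178,209) and (182,244), so cell_1 and cell_0. The spares' caps are at (180,404) and (227,405), the amber bottle is at (130,372) and the beaker at (248,215). The scene view agrees.

```bash
cat > h.py <<'E'
from cell import env
import cv2,numpy as np
def P(n):
    c=env.calibration(n);T=np.linalg.inv(c["pose"]);return c["K"]@T[:3]
def tri(Ps,uvs):
    A=np.vstack([[u*P[2]-P[0],v*P[2]-P[1]] for P,(u,v) in zip(Ps,uvs)])
    return np.linalg.lstsq(A[:,:3],-A[:,3],rcond=None)[0]
def onz(P,uv,z):
    u,v=uv;A=np.array([u*P[2]-P[0],v*P[2]-P[1]]);return np.linalg.solve(A[:,:2],-A[:,3]-A[:,2]*z)
def proj(P,X):
    h=P@np.append(X,1);return h[:2]/h[2]
def orange(im,lo=(5,150,110),hi=(25,255,255)):
    m=cv2.inRange(cv2.cvtColor(im,cv2.COLOR_RGB2HSV),lo,hi)
    n,_,s,c=cv2.connectedComponentsWithStats(m)
    return [(c[i],s[i,4]) for i in range(1,n) if s[i,4]>30]
E
python3 - <<'E'
from h import *
import itertools
I={n:env.read_camera(n) for n in("top","scene")};Ps={n:P(n) for n in I}
o={n:orange(I[n]) for n in I}
for (a,sa),(b,sb) in itertools.product(o["top"],o["scene"]):
    X=tri([Ps["top"],Ps["scene"]],[a,b]); e=max(np.linalg.norm(proj(Ps[n],X)-q) for n,q in(("top",a),("scene",b)))
    if e<3 and 60<X[2]<220: print(np.round(a),np.round(b),np.round(X,1),round(e,2),sa,sb)
t=I["top"][100:215,95:285];s=I["scene"][190:340,210:390]
cv2.imwrite("pics/c.png",cv2.cvtColor(cv2.resize(t,None,fx=4,fy=4,interpolation=2),cv2.COLOR_RGB2BGR))
cv2.imwrite("pics/d.png",cv2.cvtColor(cv2.resize(s,None,fx=4,fy=4,interpolation=2),cv2.COLOR_RGB2BGR))
E
```

```text
[173. 131.] [297. 245.] [616.1 180.7 170.2] 0.03 224 184
[210. 137.] [270. 224.] [602.6  99.7 170.7] 0.13 227 164
[248. 141.] [243. 206.] [591.7  17.5 170.5] 0.07 224 140
[166. 169.] [320. 223.] [534.5 196.2 170.1] 0.02 225 155
[405. 179.] [159. 147.] [ 509.8 -333.4  120.8] 0.18 205 85
[406. 227.] [183. 128.] [ 403.7 -331.4  121.5] 0.09 206 74
```

View pics/c.png

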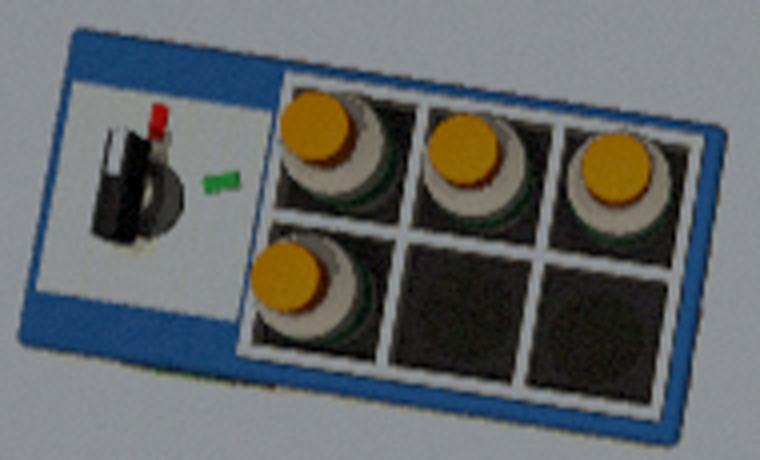

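View pics/d.png

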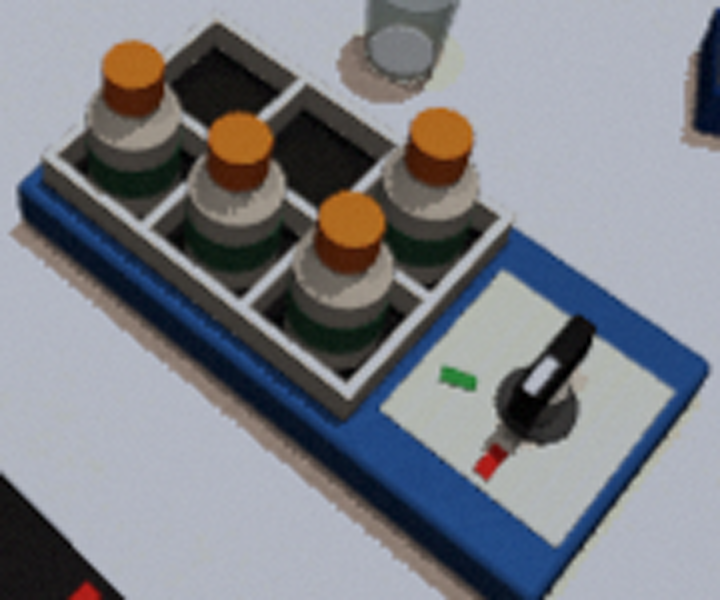

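The crops show the grid rim corners, the knob at 0 with its index at the red mark, and two empty cells on the robot side. Top crop corners are (287,72), (705,133), (658,420) and (237,356). Scene crop corners are (347,395), (47,157), (215,22) and (510,215).

```bash
python3 - <<'E'
from h import *
t=np.array([(287,72),(705,133),(658,420),(237,356)])/4+(95,100)-.4
s=np.array([(347,395),(47,157),(215,22),(510,215)])/4+(210,190)-.4
X=np.array([tri([P("top"),P("scene")],[a,b]) for a,b in zip(t,s)])
print(X.round(1))
L=np.array([(86,127),(86,-127),(-86,-127),(-86,127)],float)
c=X[:,:2].mean(0)
print("sides",[np.linalg.norm(X[i]-X[i-1]).round(1) for i in range(4)])
Y=X[:,:2]-c; yaw=np.arctan2((L[:,0]*Y[:,1]-L[:,1]*Y[:,0]).sum(),(L*Y).sum())
R=np.array([[np.cos(yaw),-np.sin(yaw)],[np.sin(yaw),np.cos(yaw)]])
print("c",c,"yaw",yaw,np.degrees(yaw))
for n,l in (("c0",(-41,-82)),("c1",(-41,0)),("c2",(-41,82)),("c3",(41,-82)),("c4",(41,0)),("c5",(41,82)),("knob",(0,205))):print(n,(R@l+c).round(1))
# knob bar top centre: top crop & scene crop
a=np.array([(126,186)])/4+(95,100)-.4;b=np.array([(553,368)])/4+(210,190)-.4
print("knobvis",tri([P("top"),P("scene")],[a[0],b[0]]).round(1))
print([env.calibration("wrist")["pose"].round(2).tolist()])
E
```

```text
[[666.5 215.3  80.7]
 [626.  -30.9  79.1]
 [457.9  -3.3  66.9]
 [498.4 243.4  78.3]]
sides [np.float64(170.4), np.float64(249.5), np.float64(170.8), np.float64(250.3)]
c [562.18264968 106.16060105] yaw -0.16331716378119232 -9.357384206709149
c0 [508.4  31.9]
c1 [521.7 112.8]
c2 [535.1 193.7]
c3 [589.3  18.6]
c4 [602.6  99.5]
c5 [616.  180.4]
knob [595.5 308.4]
knobvis [595.9 307.2  96.6]
[[[0.44, -0.86, -0.27, 351.75], [-0.9, -0.42, -0.13, -522.7], [-0.0, 0.3, -0.96, 383.28], [0.0, 0.0, 0.0, 1.0]]]
```

Request:
carry_out(series=[[0.8,0.8,0,0],[0.8,0.8,0,0],[0.8,0.8,0,0],[0.8,0.8,0,0],[0.8,0.8,0,0]], fingers=-0.4)

```text
t: 1.2
eef_pos: [454.8, -382.1, 214.9]
tcp_rot: [3.141, -0.0, 0.459]
ft_force: [0.9, -0.8, 0.7]
opening: 0.708
grip_force: 0.0
```

```bash
python3 - <<'E'
from h import *
Pw=P("wrist");im=env.read_camera("wrist");print(env.state()["eef_pos"])
cv2.imwrite("pics/e.png",cv2.cvtColor(im,cv2.COLOR_RGB2BGR))
for c,s in orange(im):print(c.round(),s,onz(Pw,c,110).round(1))
E
```

```text
[ 458.84197638 -377.28878171  214.88684164]
[231. 107.] 1978 [ 510.4 -332.8]
[180. 235.] 313 [ 393.9 -338. ]
```

View pics/e.png

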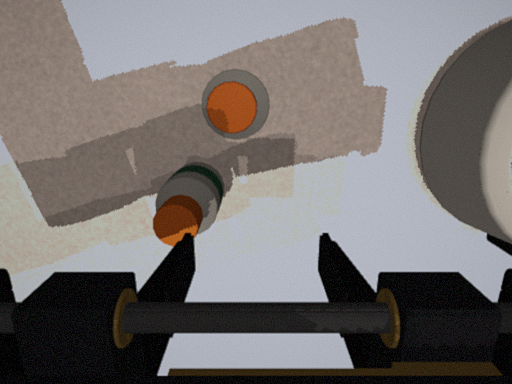

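The wrist view shows spare_0's cap at (col 232, row 107), which agrees with (510,-333). The other spare is partly hidden by a finger at (178,222).

Request:
carry_out(series=[[0.5,0.42,0,0],[0.3,0.3,0,0],[0.2,0.15,0,0],[0,0,0,0],[0,0,0,0]])

```text
t: 1.75
eef_pos: [503.2, -340.6, 214.6]
tcp_rot: [3.142, 0.0, 0.459]
ft_force: [-1.3, -0.6, -0.5]
opening: 0.701
grip_force: 0.0
```

Request:
carry_out(series=[[0.1,0.1,-0.5,0],[0.04,0.04,-0.5,0],[0,0,-0.5,0],[0,0,-0.4,0],[0,0,0,0]])

```text
t: 2.25
eef_pos: [508.9, -333.3, 117.3]
tcp_rot: [-3.138, 0.002, 0.457]
ft_force: [0.4, -0.6, 1.1]
opening: 0.698
grip_force: 0.0
```

Request:
carry_out(series=[[0.02,0,-0.3,0],[0.01,0,-0.15,0],[0,0,0,0],[0,0,0,0],[0,0,0,0]])

```text
t: 2.75
eef_pos: [512.3, -333.2, 97.8]
tcp_rot: [3.141, -0.0, 0.459]
ft_force: [-0.4, -0.2, -0.1]
opening: 0.7
grip_force: 0.0
```

Request:
carry_out(series=[[0,0,0,0],[0,0,0,0],[0,0,0,0],[0,0,0,0],[0,0,0,0]], fingers=1)

```text
t: 3.25
eef_pos: [512.1, -333.2, 97.2]
tcp_rot: [3.141, -0.0, 0.459]
ft_force: [0.5, 0.0, -0.4]
opening: 0.395
grip_force: 30.0
```

Request:
carry_out(series=[[0,0,0.3,0],[0,0,0.6,0],[0,0.1,0.7,0.5],[0,0.3,0.6,1],[0,0.5,0.2,1]])

```text
t: 3.75
eef_pos: [512.6, -288.9, 219.8]
tcp_rot: [3.138, -0.001, 0.723]
ft_force: [0.7, -0.4, -2.5]
opening: 0.397
grip_force: 30.0
```

Request:
carry_out(series=[[0,0.6,0,1],[0,0.6,0,1],[0,0.6,0,1],[0,0.6,0,1],[0,0.6,0,1]])

```text
t: 4.25
eef_pos: [511.7, -136.8, 216.9]
tcp_rot: [-3.141, -0.0, 1.248]
ft_force: [0.3, 0.9, -2.5]
opening: 0.396
grip_force: 30.0
```

Request:
carry_out(series=[[0,0.7,0,1],[0.05,0.7,0,1],[0.05,0.7,0,1],[0.05,0.7,0,1],[0.05,0.6,0,1]])

```text
t: 4.75
eef_pos: [521.7, 33.6, 216.9]
tcp_rot: [-3.141, -0.0, 1.772]
ft_force: [1.1, 0.1, -2.6]
opening: 0.393
grip_force: 30.0
```

Request:
carry_out(series=[[0,0.5,0,1],[0,0.4,0,1],[0,0.2,0,1],[0,0,0,0],[0,0,0,0]])

```text
t: 5.25
eef_pos: [521.9, 86.7, 216.9]
tcp_rot: [-3.141, -0.0, 2.079]
ft_force: [-0.6, -0.3, -3.2]
opening: 0.39
grip_force: 30.0
```

Request:
carry_out(series=[[0,0.35,0,1],[0,0.19,0,1],[0,0,0,1],[0,0,0,0],[0,0,0,0]])

```text
t: 5.75
eef_pos: [522.1, 113.2, 217.1]
tcp_rot: [-3.142, -0.0, 2.391]
ft_force: [0.1, 1.2, -3.1]
opening: 0.395
grip_force: 30.0
```

Request:
carry_out(series=[[0,0,-0.2,0],[0,0,-0.3,0],[0,0,-0.3,0],[0,0,-0.2,0],[0,0,0,0]])

```text
t: 6.25
eef_pos: [521.5, 113.6, 165.6]
tcp_rot: [-3.14, -0.002, 2.395]
ft_force: [-0.7, -0.8, -2.5]
opening: 0.392
grip_force: 30.0
```

```bash
python3 - <<'E'
from h import *
a=env.read_camera("top")[100:215,125:285];b=env.read_camera("scene")[180:330,210:390];print(env.state()["eef_pos"])
cv2.imwrite("pics/f.png",cv2.cvtColor(cv2.resize(b,None,fx=3,fy=3,interpolation=2),cv2.COLOR_RGB2BGR))
E
```

```text
[522.24026633 113.8082037  167.1803547 ]
```

View pics/f.png

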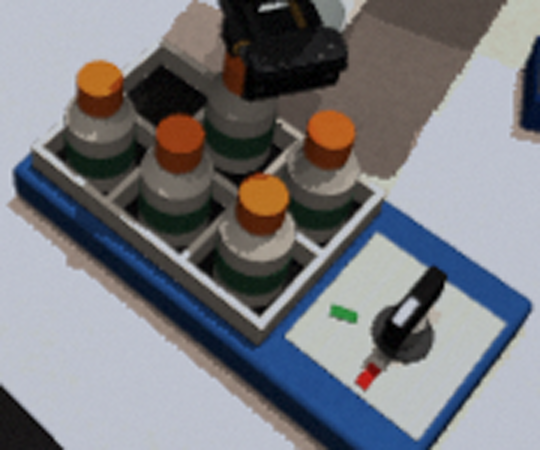

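The bottle hangs inside the middle near cell, at about (240,130) in the crop, and its neighbours are upright. I'll lower it gently, about 20 mm.

Request:
carry_out(series=[[0,0,-0.12,0],[0,0,-0.12,0],[0,0,-0.1,0],[0,0,0,0],[0,0,0,0]])

```text
t: 6.85
eef_pos: [522.1, 113.9, 150.1]
tcp_rot: [-3.142, -0.0, 2.396]
ft_force: [-1.4, -0.5, -2.3]
opening: 0.394
grip_force: 30.0
```

Request:
carry_out(series=[[0,0,-0.03,0],[0,0,-0.03,0],[0,0,0,0],[0,0,0,0],[0,0,0,0]])

```text
t: 7.35
eef_pos: [522.2, 113.9, 147.2]
tcp_rot: [3.141, 0.0, 2.396]
ft_force: [0.6, 0.5, -2.4]
opening: 0.389
grip_force: 30.0
```

Request:
carry_out(series=[[0,0,-0.02,0],[0,0,-0.02,0],[0,0,0,0],[0,0,0,0],[0,0,0,0]])

```text
t: 7.85
eef_pos: [522.4, 113.9, 147.2]
tcp_rot: [3.14, 0.002, 2.396]
ft_force: [-6.0, -1.1, 20.2]
opening: 0.394
grip_force: 30.0
```

On the floor, with contact at 20 N. Now open part-way.

Request:
carry_out(series=[[0,0,0.02,0],[0,0,0,0],[0,0,0,0],[0,0,0,0],[0,0,0,0]], fingers=-0.25)

```text
t: 8.35
eef_pos: [522.1, 113.9, 145.9]
tcp_rot: [-3.141, -0.0, 2.396]
ft_force: [-0.4, -0.5, 0.6]
opening: 0.621
grip_force: 0.0
```

Request:
carry_out(series=[[0,0,0.3,0],[0,0,0.6,0],[0,0,0.6,0],[0,-0.3,0.3,0],[0,-0.6,0,-0.5]])

```text
t: 8.85
eef_pos: [522.9, 69.5, 238.3]
tcp_rot: [3.139, 0.003, 2.346]
ft_force: [-0.1, -0.4, -0.3]
opening: 0.626
grip_force: 0.0
```

Request:
carry_out(series=[[-0.2,-0.8,0,0],[-0.25,-0.9,0,0],[-0.25,-0.9,0,0],[-0.25,-0.9,0,0],[-0.25,-0.9,0,0]], fingers=-0.4)

```text
t: 9.35
eef_pos: [461.3, -152.7, 236.2]
tcp_rot: [3.141, 0.0, 2.344]
ft_force: [0.4, 0.4, 0.4]
opening: 0.701
grip_force: 0.0
```

Request:
carry_out(series=[[-0.25,-0.9,0,0],[-0.25,-0.8,0,0],[-0.2,-0.5,0,0],[-0.1,-0.2,0,0],[0,0,0,0]])

```text
t: 9.85
eef_pos: [421.6, -271.7, 235.9]
tcp_rot: [3.142, -0.0, 2.342]
ft_force: [-0.5, 0.2, -0.6]
opening: 0.7
grip_force: 0.0
```

```bash
python3 - <<'E'
from h import *
Pw=P("wrist");im=env.read_camera("wrist");print(env.state()["eef_pos"])
for c,s in orange(im):print(c.round(),s,onz(Pw,c,115).round(1))
Pt=P("top")
for c,s in orange(env.read_camera("top")):print(c.round(),s,onz(Pt,c,121 if c[0]>300 else 171).round(1))
E
```

```text
[ 422.0050851  -270.80284841  236.04962862]
[196. 225.] 1063 [ 404.4 -331.6]
[376.  55.] 55 [ 795.6 -274. ]
[173. 131.] 227 [616.  180.5]
[210. 137.] 230 [602.4  99.9]
[248. 141.] 227 [591.5  17.6]
[166. 169.] 227 [534.5 195.9]
[204. 174.] 231 [521.6 113.2]
```

The placed bottle's cap reads (521.6,113.2), which is centred in its cell. The second spare is at (404,-331.5).

Request:
carry_out(series=[[-0.15,-0.5,0,0],[-0.13,-0.4,0,0],[-0.08,-0.25,0,0],[0,-0.05,0,0],[0,0,0,0]])

```text
t: 10.45
eef_pos: [404.4, -330.5, 236.1]
tcp_rot: [3.141, -0.0, 2.344]
ft_force: [-0.3, -0.2, 0.3]
opening: 0.699
grip_force: 0.0
```

Request:
carry_out(series=[[0,0,-0.6,0],[0,0,-0.7,0],[0,0,-0.7,0],[0,0,-0.5,0],[0,0,0,0]])

```text
t: 10.95
eef_pos: [403.5, -329.1, 108.7]
tcp_rot: [3.141, -0.005, 2.345]
ft_force: [0.0, 1.2, -0.0]
opening: 0.697
grip_force: 0.0
```

Request:
carry_out(series=[[0,-0.02,-0.2,0],[0,-0.02,0,0],[0,0,0,0],[0,0,0,0],[0,0,0,0]])

```text
t: 11.45
eef_pos: [404.3, -333.3, 101.8]
tcp_rot: [3.142, 0.001, 2.344]
ft_force: [0.4, -0.4, 0.1]
opening: 0.7
grip_force: 0.0
```

Request:
carry_out(series=[[0,0,0,0],[0,0,0,0],[0,0,0,0],[0,0,0,0],[0,0,0,0]], fingers=1)

```text
t: 11.95
eef_pos: [404.1, -333.1, 101.1]
tcp_rot: [3.141, -0.0, 2.344]
ft_force: [0.1, 1.0, 0.3]
opening: 0.396
grip_force: 30.0
```

Request:
carry_out(series=[[0,0,0.3,0],[0,0,0.6,0],[0.1,0.2,0.7,0],[0.2,0.4,0.6,0],[0.2,0.5,0.2,0]])

```text
t: 12.45
eef_pos: [429.8, -278.4, 223.8]
tcp_rot: [3.141, 0.004, 2.343]
ft_force: [0.2, 0.1, -1.6]
opening: 0.394
grip_force: 30.0
```

Request:
carry_out(series=[[0.2,0.7,0,0],[0.2,0.7,0,0],[0.2,0.7,0,0],[0.2,0.7,0,0],[0.2,0.7,0,0]])

```text
t: 12.95
eef_pos: [479.1, -101.6, 221.0]
tcp_rot: [-3.141, -0.0, 2.344]
ft_force: [-0.2, -0.0, -2.4]
opening: 0.395
grip_force: 30.0
```

Need +29, +134.

Request:
carry_out(series=[[0.2,0.7,0,0],[0.2,0.7,0,0],[0.12,0.6,0,0],[0.1,0.4,0,0],[0,0.2,0,0]])

```text
t: 13.45
eef_pos: [510.1, 28.4, 220.8]
tcp_rot: [-3.141, -0.001, 2.345]
ft_force: [0.9, -0.2, -2.9]
opening: 0.394
grip_force: 30.0
```

Request:
carry_out(series=[[0,0,0,0],[0,0,0,0],[0,0,0,0],[0,0,0,0],[0,0,0,0]])

```text
t: 13.95
eef_pos: [510.1, 26.3, 221.2]
tcp_rot: [3.142, 0.0, 2.343]
ft_force: [-0.8, 0.5, -2.7]
opening: 0.39
grip_force: 30.0
```

Request:
carry_out(series=[[-0.03,0.11,-0.2,0],[0,0,-0.3,0],[0,0,-0.3,0],[0,0,-0.2,0],[0,0,0,0]])

```text
t: 14.45
eef_pos: [507.9, 32.6, 169.7]
tcp_rot: [-3.14, -0.002, 2.344]
ft_force: [0.5, 1.0, -1.4]
opening: 0.392
grip_force: 30.0
```

Request:
carry_out(series=[[0,0,-0.12,0],[0,0,-0.12,0],[0,0,-0.08,0],[0,0,0,0],[0,0,0,0]])

```text
t: 14.95
eef_pos: [508.7, 32.4, 155.3]
tcp_rot: [3.141, 0.0, 2.344]
ft_force: [-0.1, -0.2, -2.0]
opening: 0.394
grip_force: 30.0
```

Request:
carry_out(series=[[0,0,-0.04,0],[0,0,-0.04,0],[0,0,-0.02,0],[0,0,0,0],[0,0,0,0]])

```text
t: 15.45
eef_pos: [509.2, 32.4, 150.9]
tcp_rot: [3.14, 0.001, 2.344]
ft_force: [-1.5, 1.0, 6.5]
opening: 0.392
grip_force: 30.0
```

On the floor.

Request:
carry_out(series=[[0,0,0,0],[0,0,0,0],[0,0,0,0],[0,0,0,0],[0,0,0,0]], fingers=-0.25)

```text
t: 15.95
eef_pos: [508.6, 32.4, 150.1]
tcp_rot: [-3.142, -0.0, 2.344]
ft_force: [-0.0, -0.4, 0.6]
opening: 0.622
grip_force: 0.0
```

Request:
carry_out(series=[[0,0,0.3,0],[0,0,0.6,0],[0,0,0.6,0],[0,0,0.4,0],[0,0,0,0]])

```text
t: 16.45
eef_pos: [509.5, 32.4, 247.5]
tcp_rot: [3.139, 0.003, 2.344]
ft_force: [0.2, 0.3, -0.9]
opening: 0.625
grip_force: 0.0
```

Request:
carry_out(series=[[0.2,0.6,0,1],[0.2,0.7,0,1],[0.2,0.7,0,1],[0.2,0.7,0,1],[0.2,0.7,0,1]])

```text
t: 16.95
eef_pos: [558.5, 203.8, 243.8]
tcp_rot: [-3.141, -0.001, 2.872]
ft_force: [1.2, -0.5, 0.1]
opening: 0.625
grip_force: 0.0
```

Request:
carry_out(series=[[0.2,0.7,0,1],[0.2,0.7,0,0],[0.15,0.5,0,0],[0.1,0.3,0,0],[0,0,0,0]])

```text
t: 17.45
eef_pos: [590.9, 313.9, 243.1]
tcp_rot: [-3.141, -0.002, 2.974]
ft_force: [0.1, -0.7, -0.2]
opening: 0.624
grip_force: 0.0
```

```bash
python3 - <<'E'
from h import *
print(env.state()["eef_pos"],env.state()["tcp_rot"]);Pw=P("wrist");im=env.read_camera("wrist")
cv2.imwrite("pics/g.png",cv2.cvtColor(im,cv2.COLOR_RGB2BGR))
for z in(114,):print([(proj(Pw,[x,y,z])).round() for x,y in((595.5,308.4),(627,303),(564,313.6))])
Pt=P("top")
for c,s in orange(env.read_camera("top")):print(c.round(),s,onz(Pt,c,171).round(1))
E
```

```text
[590.90363111 313.90849381 243.07970873] [-3.14076151e+00 -1.76060686e-03  2.97380872e+00]
[array([251., 195.]), array([251., 228.]), array([250., 160.])]
[376.  55.] 51 [ 777. -261.]
[173. 131.] 223 [616.  180.5]
[210. 137.] 227 [602.5  99.9]
[248. 141.] 225 [591.6  17.7]
[166. 168.] 188 [535.4 194.9]
[204. 174.] 229 [521.5 113.3]
[241. 180.] 232 [508.3  33.9]
```

View pics/g.png

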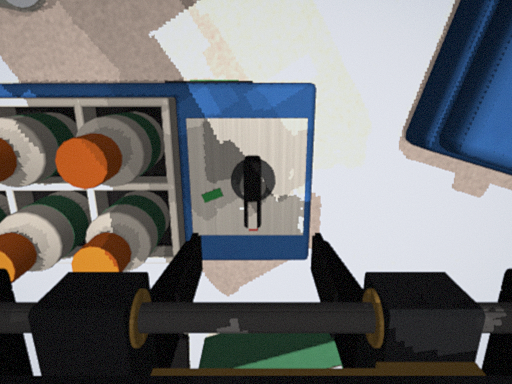

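The bar's top face is at col 253, rows 156–226, within about 1 mm of the prediction. Both spares' caps read centred in their cells.

Request:
carry_out(series=[[0.09,-0.11,-0.5,0],[0,0,-0.7,0],[0,0,-0.6,0],[0,0,-0.4,0],[0,0,0,0]])

```text
t: 18.05
eef_pos: [594.3, 305.2, 132.3]
tcp_rot: [-3.139, -0.004, 2.971]
ft_force: [-1.3, -0.1, -0.2]
opening: 0.627
grip_force: 0.0
```

Request:
carry_out(series=[[0.01,0.05,-0.4,0],[0.01,0.01,-0.3,0],[0,0,-0.1,0],[0,0,0,0],[0,0,0,0]])

```text
t: 18.55
eef_pos: [596.9, 309.8, 96.0]
tcp_rot: [3.141, 0.001, 2.972]
ft_force: [0.5, 0.2, 0.9]
opening: 0.624
grip_force: 0.0
```

Request:
carry_out(series=[[-0.02,-0.03,-0.12,0],[0,0,0,0],[0,0,0,0],[0,0,0,0],[0,0,0,0]])

```text
t: 19.05
eef_pos: [595.7, 308.4, 89.3]
tcp_rot: [3.141, 0.0, 2.972]
ft_force: [0.3, 0.5, -0.5]
opening: 0.623
grip_force: 0.0
```

Request:
carry_out(series=[[0,0,0,0],[0,0,0,0],[0,0,0,0],[0,0,0,0],[0,0,0,0]], fingers=1)

```text
t: 19.55
eef_pos: [595.6, 308.4, 89.2]
tcp_rot: [3.141, 0.0, 2.972]
ft_force: [0.5, -0.1, -0.2]
opening: 0.261
grip_force: 0.0
```

Request:
carry_out(series=[[0,0,0,0],[0,0,0,0],[0,0,0,0],[0,0,0,-0.3],[0,0,0,-0.5]])

```text
t: 20.05
eef_pos: [595.7, 309.1, 89.2]
tcp_rot: [3.14, 0.0, 2.887]
ft_force: [0.5, 6.7, -2.4]
opening: 0.168
grip_force: 30.0
```

Request:
carry_out(series=[[0,0,0,-0.7],[0,0,0,-0.7],[0,0,0,-0.7],[0,0,0,-0.7],[0,0,0,-0.7]])

```text
t: 20.55
eef_pos: [596.0, 309.7, 89.2]
tcp_rot: [3.139, 0.0, 2.519]
ft_force: [3.2, 10.0, -3.1]
opening: 0.17
grip_force: 30.0
```

Request:
carry_out(series=[[0,0,0,-0.7],[0,0,0,-0.7],[0,0,0,-0.7],[0,0,0,-0.7],[0,0,0,-0.7]])

```text
t: 21.05
eef_pos: [596.5, 310.1, 89.2]
tcp_rot: [3.138, -0.001, 2.152]
ft_force: [6.7, 13.4, -5.2]
opening: 0.167
grip_force: 30.0
```

Request:
carry_out(series=[[0,0,0,-0.7],[0,0,0,-0.7],[0,0,0,-0.5],[0,0,0,-0.4],[0,0,0,0]])

```text
t: 21.55
eef_pos: [597.0, 310.3, 89.2]
tcp_rot: [3.137, -0.002, 1.912]
ft_force: [7.4, 14.6, -6.6]
opening: 0.166
grip_force: 30.0
```

Request:
carry_out(series=[[0,0,0,-0.6],[0,0,0,-0.5],[0,0,0,0],[0,0,0,0],[0,0,0,0]])

```text
t: 22.05
eef_pos: [597.2, 310.4, 89.2]
tcp_rot: [3.137, -0.003, 1.799]
ft_force: [9.8, 13.6, -8.4]
opening: 0.168
grip_force: 30.0
```

Request:
carry_out(series=[[0,0,0,0],[0,0,0,0],[0,0,0,0],[0,0,0,0],[0,0,0,0]], fingers=-0.25)

```text
t: 22.55
eef_pos: [595.6, 308.2, 89.2]
tcp_rot: [-3.142, 0.0, 1.799]
ft_force: [-0.3, 0.0, 0.2]
opening: 0.528
grip_force: 0.0
```

Request:
carry_out(series=[[0,0,0.4,0],[0,0,0.7,0],[0,0,0.7,0],[0,0,0.7,0],[0,0,0.5,0]])

```text
t: 23.05
eef_pos: [595.8, 308.4, 241.8]
tcp_rot: [3.139, -0.0, 1.799]
ft_force: [0.3, -0.8, 0.6]
opening: 0.625
grip_force: 0.0
```

```bash
python3 - <<'E'
from h import *
im=env.read_camera("scene");t=env.read_camera("top")
cv2.imwrite("pics/i.png",cv2.cvtColor(cv2.resize(im[170:350,200:400],None,fx=3,fy=3,interpolation=2),cv2.COLOR_RGB2BGR))
Pt=P("top");print(env.state()["t"])
for c,s in orange(t):print(c.round(),s,onz(Pt,c,171).round(1))
E
```

```text
23.15
[376.  55.] 51 [ 777.  -260.5]
[173. 131.] 221 [616.2 180.5]
[210. 137.] 227 [602.5  99.9]
[248. 141.] 226 [591.7  17.7]
[167. 168.] 170 [535.4 193.9]
[204. 174.] 230 [521.4 113.3]
[241. 180.] 232 [508.3  33.9]
```

View pics/i.png

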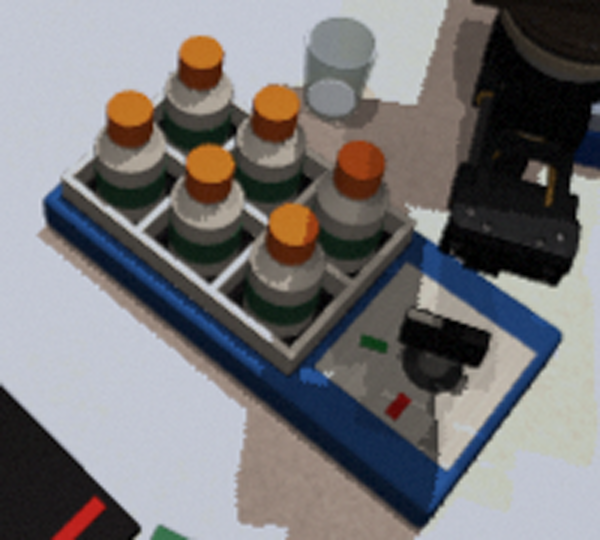

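All six bottles stand upright in their cells. The knob bar, at (445,335), points at the green mark and the gripper is clear, so I'm handing in.

```bash
python3 -c "
from cell import env
print(env.job_done())"
```

```text
the job is handed in; nothing more can be done
None
```

Both spares stand upright and centred in the two empty cells (cell_0 and cell_1), the clamp knob is turned to the green mark, and the job is handed in at about 23 s; the hand-in returned no verdict.

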